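Select the green feed on a rebuilt gearbox

TASK

The rebuilt feed gearbox on the bench has been left in the gear of the red dot: with closed fingers, push its black-knobbed lever out of that slot and through the H-shaped gate into the slot that ends at the green dot, fully home, and leave it there. Only push the lever from outside, never take the knob or stem between the fingers, do not force it against the gate and do not run it into the blue or the yellow gear; leave the oil bottle, the spur gear, the bearing and the spanner where they are.

Things in the scene. Friction and masses are not known exactly. Their poses are not given: they have to be found in the camera images.
- gearbox: Grey-green cast gearbox on a dark steel base plate (220 x 170 x 12 mm), fixed to the bench, turned up to 0.5 rad. Origin: centre of its underside, on the bench; x runs along the shafts, away from the robot at yaw 0, y left, z up. Housing 172 x 132 mm, 97 mm high, shaft ends at x = -128 and +106 mm; on it the selector tower with the gate plate. Nothing but the lever is higher than that plate.
- gate_centre (a point): Centre of the bright steel gate plate, upper face, 141.5 mm above the bench; axes as the gearbox. Plate 116 (x) x 102 (y) x 5.5 mm. Cut in it an H: two slots along x, 13 mm wide, centre lines at y = +13 and -13 mm, x from -21.5 to +21.5 mm, joined by a neutral slot along y, 16 mm wide (x -8 to +8 mm). The four slot ends are the four gears. Tongue corners rounded 3 mm.
- lever_pivot (a point): Pivot about which the lever tips, 92 mm above the bench on the gearbox's z axis, inside the tower; axes as the gearbox.
- lever_knob (a point): Centre of the black ball knob (34 mm diameter), on a 10 mm steel stem, 125 mm from the pivot. Upright in neutral it is 217 mm above the bench, fully home in a gear about 205 mm high and over that gear's dot (40 mm along x, 28 to 35 mm along y from the gate centre). No spring: the lever stays where it is left; about 2 to 3 N at the knob moves it.
- lever_stalk (a point): Point on the axis of the lever's bare stem, 30 mm below the knob centre.
- lever_shift (a joint): Tilt of the lever along the gearbox's x (rad): 0 upright in neutral, +0.33 fully home in a far gear, -0.33 fully home in a near gear (hard stops). To cross from one slot to the other it must lie within about 0.06 of 0, else the stem catches on the tongue between the slots.
- lever_cross (a joint): Tilt of the lever along the gearbox's y (rad): about +0.24 to +0.30 in the left (+y) slot, -0.24 to -0.30 in the right slot, hard stops at +-0.30; between them only in the neutral slot.
- dot_red: Red enamel dot on the gate plate, 13 mm diameter, 1.5 mm thick, marking the gear in which the lever starts: always the near left slot (gearbox x = -40.5, y = +31.5 mm). Origin: centre of its underside. At the start it lies under the knob.
- dot_green: Green enamel dot, like the red one: marks the gear wanted. It lies at one of the two right-hand corners of the gate plate (x = +40.5 or -40.5, y = -31.5 mm from the gate centre): the far right or the near right gear, differing from start to start. Origin: centre of its underside.
- dot_blue: Blue enamel dot at the far left corner of the gate plate (x = +40.5, y = +31.5 mm), straight across neutral from the red gear: a gear not wanted. Origin: centre of its underside.
- dot_yellow: Yellow enamel dot at the right-hand corner of the gate plate that the green dot does not have: a gear not wanted. Origin: centre of its underside.
- oil_bottle: Loose yellow oil bottle with red cap, 57 mm diameter, 165 mm high, standing on the bench to the right of the gearbox. Bystander. Origin: centre of its underside, z up.
- spur_gear: Loose grey spur gear, 49 mm diameter, 21 mm high, lying on the bench near right of the gearbox. Bystander. Origin: centre of its underside.
- bearing: Loose ball bearing, 52 mm diameter, 15 mm high, lying on the bench near left of the gearbox. Bystander. Origin: centre of its underside.
- spanner: Loose combination spanner, 188 mm long, 25 mm wide, 6 mm thick, lying on the bench to the left of the gearbox. Bystander. Origin: centre of its underside, length along its y.

How it is judged:
By the outcome, as a careful person would: the job done as asked, in the order asked, and still so for the second after the job is handed in, with the robot touching nothing.
It also fails if it takes over 51 s, if anything falls off the work surface, if the arm or the gripper's body presses on something with over 40 N, if the wrist force passes 120 N, or if a joint passes its speed limit or range.

ROBOT

A 7-joint arm with a two-finger parallel gripper is mounted at the origin on a cart in front of the work surface, level with it; the furniture and walls round the work are solid. World frame = base frame: x ahead of the robot, y to its left, z up, the work surface at z = 0. Lengths are in m, angles in rad, forces in N, time in s.
With the tool pointing down it reaches from about 0.425 to 0.825 m from the base axis. Payload 3.6 kg.
Tool frame: the origin (TCP) lies at the very end of the fingers, on their centre line; the grasp point (between the pads) lies 19 mm behind it; x points along the fingers, y is the direction in which the jaws open and shut, and the axes are right-handed (so a half turn about x gives the same grasp; the last joint's range is limited). The gripper opens to 93 mm and grips with 3 to 60 N. Pads are 15 mm wide; open, the fingers measure 128 mm over their backs; the gripper's body (75 mm by 188 mm) begins 65 mm behind the grasp point.
Start: joints at [1.125, 0.615, -0.013, 1.423, 0.008, 1.103, -0.04], TCP at [0.265, -0.594, 0.219] pointing down, gripper open.
Joint ranges: [-3.12, 3.12], [-0.3, 2.06], [-1.34, 1.32], [0.26, 2.42], [-1.36, 4.5], [0.01, 1.98], [-2.84, 2.84]. Speed limits (rad/s): [2.79, 2.79, 3.14, 3.14, 3.14, 3.14, 3.14].

INTERFACE

Orientations are given as [roll, pitch, yaw] about the fixed x, y, z axes, in that order (R = Rz(yaw) Ry(pitch) Rx(roll)).
In Python, from rig import bot, snapshot, camera_model gives the robot as it stands.
- The arm moves only by the tool arm_command, never from a script. Its argument "motion" is one flat list of numbers, 7 for each row, row after row: the shift along the tool's x, y, z in m, then the turn, a rotation vector about the tool's x, y, z in degrees, then the opening in per cent of the stroke, from 0 (shut) to 100 (fully open). A call has 1 to 12 rows; each row is the pose to reach, as a shift and turn from the pose commanded when the call began, along the tool's axes at that moment; what a row does not reach only later rows make up. A row lasts 1/8 s, in which the tool goes at most 62.5 mm and 10.7 degrees, less where a joint would pass 70% of its speed; a pose out of reach is approached as far as the arm can. A call with a gripper value outside its range is refused whole. The fingers move at their own pace and stop on an object; "grip_force" is the grip in N (left out, the last holds). Time passes only in rows, so rows that repeat a pose let the fingers close. It gives the time, the measured TCP pose, the force and the opening at its end, in the units of the state.
- bot.observe(): the state, without advancing time (a new reading comes with each control period).
- snapshot(name): name is "scene" or "side" or "wrist"; returns the picture (420x560x3 uint8, blue, green, red); there is no depth.
- camera_model(name): a dict with "vfov" (degrees; the focal length in pixels is half the picture's height over the tangent of half this angle, whatever the lens; pixels are square), "cx", "cy" (the principal point, pixels), "rvec" (rotation vector, rad) and "tvec" (3), from world to camera coordinates, as OpenCV has them. Camera axes: x right, y down, z forward; pixel columns grow to the right and rows downward; lengths in m; the calibration is good to about 2 mm. A picture is of the moment at which its call begins: read the wrist's pose just before it. camera_model takes no time and is no camera call; for the wrist camera it gives the pose at the moment of the call.
- bot.hand_in(): hands the job in, once; it reports no verdict.
The state is a dict: "t": time; "joint_pos": joint angles; "joint_velocities": joint speeds; "effort": joint torques, N m; "tool_pos": TCP position; "tool_rot": TCP orientation; "ft_force": force on the tool from outside, world axes, zero at the start; "moment": the same for the moment, N m; "gripper_width": finger opening in m.
Only numpy, scipy, OpenCV 4.12 (cv2) and the standard library are available. Lean on these libraries where they do the work, as an engineer would, in place of code of your own. Each camera call takes 0.05 s, during which the arm holds its last target.

## Working session

There is one attempt and no reset: what is moved stays moved. The work goes in short steps, Python scripts to look and compute and a tool call to move; the robot and the scene stay as the last step left them, time stands still between calls to the robot, and variables do not carry over. Pictures are saved under pics/ and viewed, and the job is handed in when it is done.

Besides the shell and the picture viewer there is one more tool, called after "Call:" by a JSON object that holds its "fn" and its "kwargs", one argument or row to a line. arm_command: Moves the arm, as the interface text tells. Its arguments: {"type":"object","properties":{"motion":{"type":"array","items":{"type":"number"}},"grip_force":{"type":"number"}},"required":["motion"]}

```bash
mkdir -p pics; ls
python3 - <<'E'
from rig import bot,snapshot,camera_model
import cv2
print(bot.observe())
for n in("scene","side"):
    cv2.imwrite(f"pics/{n}0.png",snapshot(n)); print(n,camera_model(n))
E
```

```text
pics
{'t': 0.0, 'joint_pos': array([ 1.12452031,  0.6159008 , -0.01264001,  1.42488726,  0.00812241,
        1.10339567, -0.04038606]), 'joint_velocities': array([ 3.89108208e-04,  9.71050910e-06,  3.23719179e-04, -2.89682173e-04,
        7.60720500e-04,  9.41378209e-04,  2.96959577e-05]), 'effort': array([ 7.63824460e-06, -4.58933580e+01,  2.08909493e-01, -1.65738147e+01,
       -6.11284235e-02,  2.04974797e-02,  2.46545524e-04]), 'tool_pos': array([ 0.264604  , -0.59284009,  0.21749693]), 'tool_rot': array([-1.55404563,  1.56825575,  2.00743286]), 'ft_force': array([0.37116575, 0.74843019, 0.13020688]), 'moment': array([ 0.07110047,  0.01316701, -0.01618806]), 'gripper_width': 0.09318112061609626}
scene {'vfov': 48.638278991762405, 'cx': 286.90300455896187, 'cy': 211.39172400019928, 'rvec': array([ 0.69667914, -2.68456761,  1.07960286]), 'tvec': array([0.50591449, 0.29709589, 0.9196775 ])}
side {'vfov': 45.53592034663569, 'cx': 283.69477241970145, 'cy': 205.38652970747574, 'rvec': array([ 0.3530627 , -2.57796152,  1.53461665]), 'tvec': array([0.52528991, 0.18826798, 1.04021982])}
```

View pics/scene0.png

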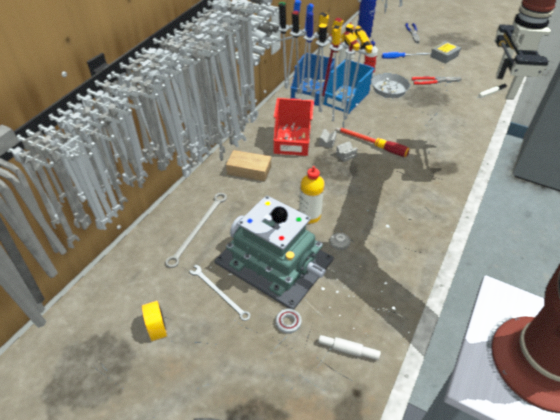

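View pics/side0.png

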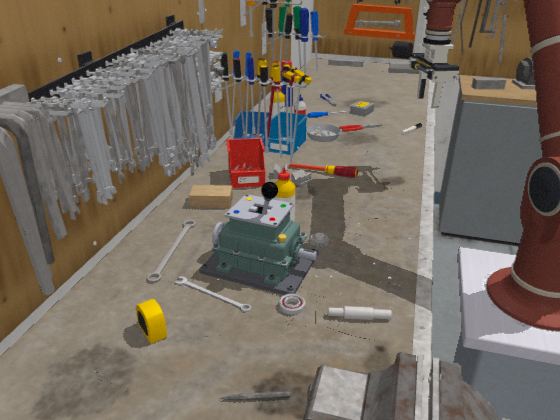

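```bash
cat > h.py <<'E'
import numpy as np,cv2
from rig import bot,snapshot,camera_model
def cam(n):
    c=camera_model(n);f=210/np.tan(np.radians(c['vfov'])/2)
    R=cv2.Rodrigues(np.array(c['rvec']))[0];t=np.array(c['tvec'])
    K=np.array([[f,0,c['cx']],[0,f,c['cy']],[0,0,1]]);return K,R,t
def ray(n,uv,C=None):
    K,R,t=C or cam(n); d=R.T@np.linalg.inv(K)@np.array([uv[0],uv[1],1.]);return -R.T@t,d/np.linalg.norm(d)
def plane(n,uv,z,C=None):
    o,d=ray(n,uv,C);return o+d*(z-o[2])/d[2]
def proj(n,P,C=None):
    K,R,t=C or cam(n);p=K@(R@np.array(P)+t);return p[:2]/p[2]
def tri(rs):
    A=np.zeros((3,3));b=np.zeros(3)
    for o,d in rs:
        M=np.eye(3)-np.outer(d,d);A+=M;b+=M@o
    X=np.linalg.solve(A,b);return X,[np.linalg.norm((np.eye(3)-np.outer(d,d))@(X-o)) for o,d in rs]
HS={'red':[(0,8),(172,180)],'green':[(45,85)],'blue':[(105,130)],'yellow':[(20,34)]}
def blobs(im,col,box,smin=110,vmin=80):
    h=cv2.cvtColor(im,cv2.COLOR_BGR2HSV);m=np.zeros(im.shape[:2],np.uint8)
    for a,b in HS[col]: m|=cv2.inRange(h,(a,smin,vmin),(b,255,255))
    x0,y0,x1,y1=box;mm=np.zeros_like(m);mm[y0:y1,x0:x1]=m[y0:y1,x0:x1]
    n,l,s,c=cv2.connectedComponentsWithStats(mm)
    return [(c[i].round(1).tolist(),int(s[i,4])) for i in range(1,n) if s[i,4]>3]
def dark(im,box,v=45):
    x0,y0,x1,y1=box;g=im.max(2);mm=np.zeros(g.shape,np.uint8);mm[y0:y1,x0:x1]=(g[y0:y1,x0:x1]<v)*255
    n,l,s,c=cv2.connectedComponentsWithStats(mm)
    return [(c[i].round(1).tolist(),s[i].tolist()) for i in range(1,n) if s[i,4]>15]
E
python3 - <<'E'
from h import *
B={'scene':(235,195,310,250),'side':(222,180,295,230)}
for n in B:
    im=cv2.imread(f'pics/{n}0.png')
    for c in HS:
        for p,a in blobs(im,c,B[n]): print(n,c,p,a,plane(n,p,.143).round(4))
    print(dark(im,B[n]))
a=cv2.imread('pics/scene0.png')[160:320,190:360];b=cv2.imread('pics/side0.png')[160:300,190:340]
cv2.imwrite('pics/c1.png',cv2.resize(a,None,fx=3.5,fy=3.5,interpolation=2));cv2.imwrite('pics/c2.png',cv2.resize(b,None,fx=4,fy=4,interpolation=2))
E
```

```text
scene red [281.0, 237.5] 16 [0.5487 0.0818 0.143 ]
scene green [298.3, 219.0] 13 [0.5419 0.0195 0.143 ]
scene blue [249.2, 220.4] 16 [0.6292 0.0738 0.143 ]
scene yellow [267.3, 203.0] 13 [0.6222 0.0111 0.143 ]
[([278.8, 214.7], [272, 208, 15, 15, 171])]
side red [246.4, 183.9] 183 [ 0.6494 -0.0504  0.143 ]
side red [271.8, 218.6] 16 [0.5482 0.0864 0.143 ]
side green [283.0, 205.2] 13 [0.5412 0.0247 0.143 ]
side blue [236.2, 211.1] 14 [0.6281 0.0777 0.143 ]
side yellow [285.0, 188.5] 296 [ 0.5577 -0.0534  0.143 ]
side yellow [248.6, 198.1] 14 [0.622 0.015 0.143]
[([269.2, 189.9], [262, 182, 16, 17, 212]), ([259.5, 209.4], [256, 206, 7, 7, 28])]
```

View pics/c1.png

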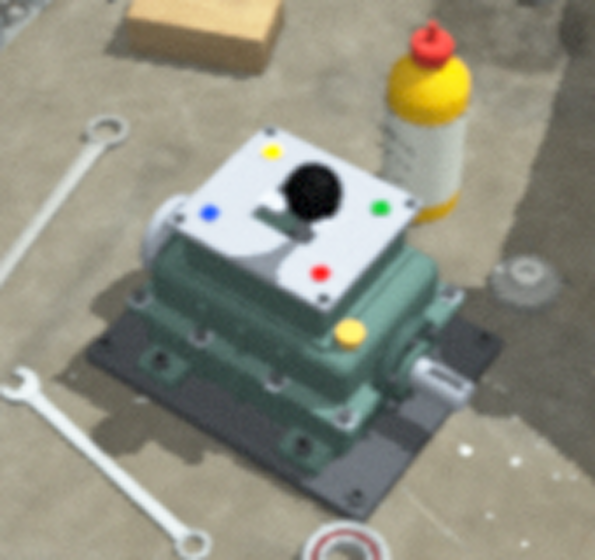

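View pics/c2.png

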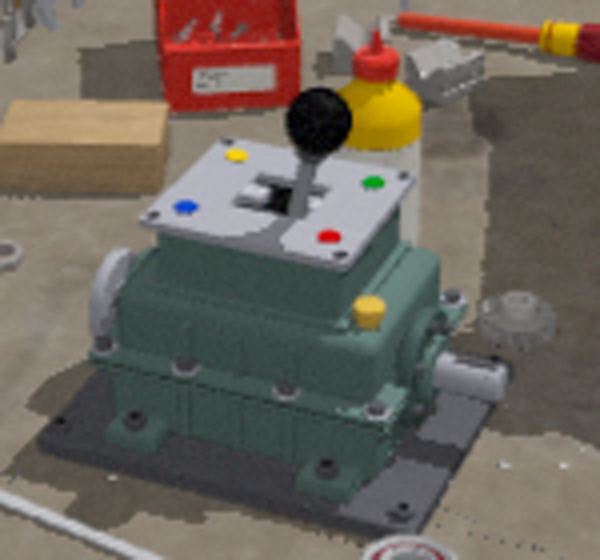

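Run:
```python
from h import *
from scipy.spatial.transform import Rotation as Ro
print('knob',tri([ray('scene',(278.8,214.7)),ray('side',(269.3,189.9))]))
for a,b in {'red':((281,237.5),(271.8,218.6)),'green':((298.3,219),(283,205.2)),'blue':((249.2,220.4),(236.2,211.1)),'yellow':((267.3,203),(248.6,198.1))}.items():
    print(a,tri([ray('scene',b[0]),ray('side',b[1])]))
s=bot.observe();print(Ro.from_euler('xyz',s['tool_rot']).as_matrix().round(3))
for n,p in(('scene',(340,240)),('scene',(312,205)),):print(plane(n,p,0.02),plane(n,(313,172),.165))
for n in('scene','side'):print(n,-cam(n)[1].T@cam(n)[2])
cv2.imwrite('pics/w0.png',snapshot('wrist'));print(camera_model('wrist'))
```

```text
knob (array([0.55599747, 0.07875189, 0.20370105]), [np.float64(0.00010744997296749533), np.float64(0.00010744997296736174)])
red (array([0.55066087, 0.0781515 , 0.13803261]), [np.float64(7.525528343254738e-05), np.float64(7.525528343253655e-05)])
green (array([0.54393855, 0.01490983, 0.13750689]), [np.float64(0.00012978732322776172), np.float64(0.00012978732322777367)])
blue (array([0.63100788, 0.07083438, 0.13898354]), [np.float64(0.00026720399651477465), np.float64(0.00026720399651495577)])
yellow (array([0.62447269, 0.00744159, 0.13874826]), [np.float64(0.00013846304774587569), np.float64(0.00013846304774581437)])
[[-0.001  0.408 -0.913]
 [ 0.002 -0.913 -0.408]
 [-1.    -0.002  0.   ]]
[ 0.47322447 -0.07213539  0.02      ] [ 0.57121459 -0.10592067  0.165     ]
[ 0.58254619 -0.14288103  0.02      ] [ 0.57121459 -0.10592067  0.165     ]
scene [0.25911797 0.61757825 0.86109066]
side [0.30307786 0.93421869 0.65483651]
{'vfov': 68.85862281377804, 'cx': 279.9188999397736, 'cy': 213.14042870351267, 'rvec': array([-2.44407302,  1.58541623,  0.21441177]), 'tvec': array([-0.64898035, -0.0292821 ,  0.39022867])}
```

View pics/w0.png

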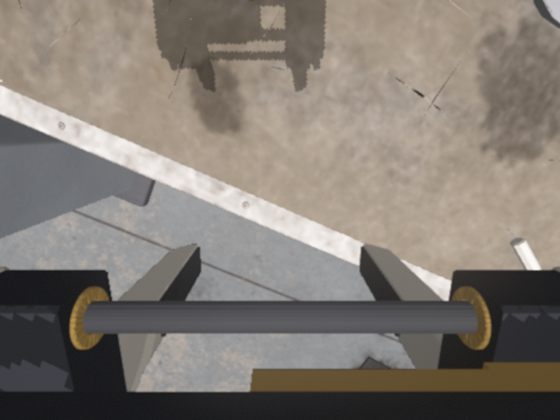

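```bash
cat >> h.py <<'E'
from scipy.spatial.transform import Rotation as Ro
def pose():
    s=bot.observe();return s,Ro.from_euler('xyz',s['tool_rot']).as_matrix(),s['tool_pos']
def show():
    s,R,p=pose();print('t',s['t'],'p',p.round(4),'F',s['ft_force'].round(2),'w',round(s['gripper_width'],4),'q',s['joint_pos'].round(2));print(R.round(4).tolist())
E
python3 - <<'E'
from h import *
show();s,R,p=pose()
K,Rc,t=cam('wrist');c=-Rc.T@t
print('cam in tool',R.T@(c-p),'\naxes in tool (rows x,y,z cam)\n',(Rc@R).round(3))
th=np.radians(-6)
G=np.array([.5852,.0488,0]);ex=np.array([np.cos(th),np.sin(th),0]);ey=np.array([-ex[1],ex[0],0]);
for w in [(.42,-.42,.29),(.48,-.2,.30),G-.11*ex+.02*ey+[0,0,.30]]: print(w,(R.T@(np.array(w)-p)).round(3))
T=np.array([-np.array([0,0,1.]),-ey,-ex]).T
print('turn deg tool',np.degrees(Ro.from_matrix(R.T@T).as_rotvec()))
E
```

```text
t 0.15 p [ 0.2647 -0.593   0.2178] F [-0.12 -0.07  0.33] w 0.0931 q [ 1.12  0.62 -0.01  1.42  0.01  1.1  -0.04]
[[-0.0008, 0.4077, -0.9131], [0.0017, -0.9131, -0.4077], [-1.0, -0.0019, 0.0]]
cam in tool [-0.16481412  0.00029029 -0.07367999] 
axes in tool (rows x,y,z cam)
 [[ 0.001  1.     0.   ]
 [-0.262 -0.     0.965]
 [ 0.965 -0.001  0.262]]
(0.42, -0.42, 0.29) [-0.072 -0.095 -0.212]
(0.48, -0.2, 0.3) [-0.082 -0.271 -0.357]
[0.47789316 0.08018857 0.3       ] [-0.081 -0.528 -0.469]
turn deg tool [30.05763397  0.03021473  0.10723887]
```

Call:
{"fn": "arm_command", "kwargs": {
  "motion": [-0.03,-0.02,-0.05,0,0,0,0,-0.06,-0.05,-0.1,0,0,0,0,-0.075,-0.08,-0.15,0,0,0,0,-0.08,-0.11,-0.2,0,0,0,0,-0.08,-0.15,-0.24,5,0,0,0,-0.08,-0.19,-0.28,10,0,0,0,-0.08,-0.23,-0.32,15,0,0,0,-0.08,-0.27,-0.357,20,0,0,0,-0.08,-0.32,-0.38,25,0,0,0,-0.08,-0.375,-0.4,30,0,0,0,-0.08,-0.43,-0.43,30,0,0,0,-0.08,-0.48,-0.45,30,0,0,0],
  "grip_force": 20
}}

```text
t: 1.65
tool_pos: [0.48, 0.0308, 0.2986]
tool_rot: [-1.8, 1.57, 1.239]
ft_force: [0.4, -0.2, 0.1]
gripper_width: 0.0006
```

Run:
```python
from h import *
show()
import json
C=cam('wrist');im=snapshot('wrist');cv2.imwrite('pics/w1.png',im)
for c in HS:
    for p,a in blobs(im,c,(0,0,560,420)): 
        if a>40: print(c,p,a,plane('wrist',p,.143,C).round(4))
show()
np.savez('w1.npz',K=C[0],R=C[1],t=C[2])
```

```text
t 1.65 p [0.48   0.0308 0.2986] F [ 0.37 -0.17  0.12] w 0.0006 q [-0.04  0.27 -0.09  1.76  0.03  1.1  -1.81]
[[0.0002, -0.1022, -0.9948], [0.0005, -0.9948, 0.1022], [-1.0, -0.0005, -0.0001]]
red [427.8, 83.5] 795 [ 0.5819 -0.1235  0.143 ]
green [285.3, 138.4] 91 [0.5445 0.0193 0.143 ]
blue [219.9, 50.9] 135 [0.6311 0.0731 0.143 ]
yellow [32.8, 20.3] 2038 [0.6743 0.2416 0.143 ]
yellow [285.8, 51.0] 116 [0.6246 0.0109 0.143 ]
yellow [407.4, 90.0] 1546 [ 0.578  -0.1038  0.143 ]
t 1.7 p [0.4789 0.0404 0.2987] F [-1.06  4.84  0.17] w 0.0009 q [-0.05  0.27 -0.1   1.77  0.02  1.1  -1.81]
[[-0.0007, -0.0891, -0.996], [0.0076, -0.996, 0.0891], [-1.0, -0.0075, 0.0014]]
```

View pics/w1.png

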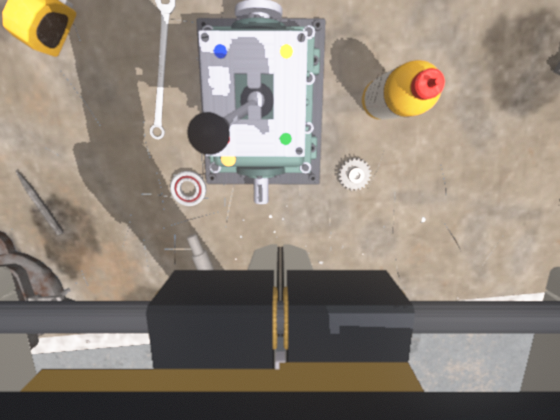

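Call:
{"fn": "arm_command", "kwargs": {
  "motion": [0,0,0,0,0,0,0,0,0,0,0,0,0,0,0,0,0,0,0,0,0]
}}

```text
t: 2.08
tool_pos: [0.4803, 0.0264, 0.2986]
tool_rot: [1.362, 1.57, -1.887]
ft_force: [0.1, -0.8, -0.2]
gripper_width: 0.0005
```

Run:
```python
from h import *
show()
C=cam('wrist');im=snapshot('wrist');cv2.imwrite('pics/w2.png',im)
pts={}
for c in HS:
    for p,a in blobs(im,c,(150,20,320,180)): 
        if a>40: print(c,p,a,plane('wrist',p,.143,C).round(4)); pts[c]=plane('wrist',p,.143,C)
d=dark(im,(150,60,240,190),40);print(d)
for p,_ in d: print(plane('wrist',p,.205,C).round(4))
```

```text
t 2.075 p [0.4803 0.0264 0.2986] F [ 0.08 -0.83 -0.2 ] w 0.0005 q [-0.04  0.27 -0.08  1.76  0.03  1.1  -1.81]
[[-0.0002, -0.107, -0.9943], [-0.0006, -0.9943, 0.107], [-1.0, 0.0006, 0.0001]]
green [280.4, 139.1] 90 [0.5445 0.0194 0.143 ]
blue [214.2, 51.9] 136 [0.6312 0.0732 0.143 ]
yellow [280.3, 51.7] 118 [0.6247 0.0109 0.143 ]
[]
```

```bash
cat >> h.py <<'E'
G=np.array([.587,.047,0]);YAW=-.1056
ex=np.array([np.cos(YAW),np.sin(YAW),0]);ey=np.array([-ex[1],ex[0],0])
def g(P): d=np.array(P)-G;return np.array([d@ex,d@ey,d[2]])*1000
def status():
    s,R,p=pose();f=s['ft_force'];print('t',s['t'],'TCP g mm',g(p).round(1),'F g',np.round([f@ex,f@ey,f[2]],2))
def need(x,y,z):
    s,R,p=pose();w=G+ex*x/1000+ey*y/1000+np.array([0,0,z/1000]);print((x,y,z),'tool shift',(R.T@(w-p)).round(4))
def knob(name,z,box,v=60,show=True):
    C=cam(name);im=snapshot(name)
    for p,s in dark(im,box,v):
        if s[4]>60: print(name,p,s,'g',g(plane(name,p,z,C)).round(1))
    return im
E
python3 - <<'E'
from h import *
status();im=knob('wrist',.205,(150,60,250,200))
need(-85,31,298);need(-85,31,190);need(-80,31,185)
print(g(plane('scene',(278.8,214.7),.205)),g(plane('side',(269.3,189.9),.205)))
cv2.imwrite('pics/w3.png',cv2.resize(im[0:260,130:400],None,fx=2.2,fy=2.2))
E
```

```text
t 2.125 TCP g mm [-104.   -31.6  298.6] F g [ 0.48  0.42 -0.74]
wrist [199.7, 133.9] [183, 115, 37, 39, 1006] g [-33.3  34.3 205. ]
(-85, 31, 298) tool shift [ 0.0006 -0.0623 -0.019 ]
(-85, 31, 190) tool shift [ 0.1086 -0.0623 -0.019 ]
(-80, 31, 185) tool shift [ 0.1136 -0.0623 -0.024 ]
[-34.75383396  29.29638053 205.        ] [-35.2868089   30.72676645 205.        ]
```

View pics/w3.png

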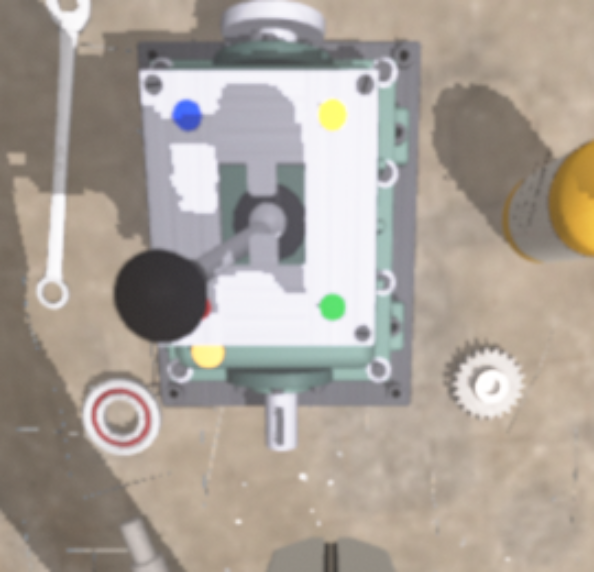

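Run:
```python
from h import *
s,R,p=pose()
for d in [(0,0,0),(0,0,-.0075),(0,0,.0075),(0,.0175,-.0075),(0,.0175,.0075),(-.03,0,-.0075),(-.03,.0175,-.0075)]:
    print(d,proj('wrist',p+R@np.array(d)).round(1))
im=cv2.imread('pics/w2.png');cv2.imwrite('pics/w4.png',cv2.resize(im[225:330,190:370],None,fx=4,fy=4))
```

```text
(0, 0, 0) [280.7 261.1]
(0, 0, -0.0075) [280.7 249.1]
(0, 0, 0.0075) [280.7 272.9]
(0, 0.0175, -0.0075) [311.1 249.1]
(0, 0.0175, 0.0075) [310.4 272.9]
(-0.03, 0, -0.0075) [280.8 272.4]
(-0.03, 0.0175, -0.0075) [317.2 272.4]
```

View pics/w4.png

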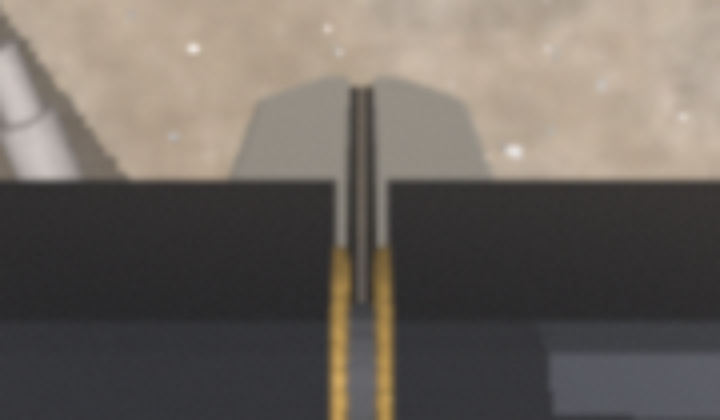

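Call:
{"fn": "arm_command", "kwargs": {
  "motion": [0,-0.03,0,0,0,0,0,0.0,-0.062,-0.015,0,0,0,0,0.04,-0.062,-0.015,0,0,0,0,0.08,-0.062,-0.015,0,0,0,0,0.112,-0.062,-0.015,0,0,0,0,0.112,-0.062,-0.015,0,0,0,0,0.112,-0.062,-0.015,0,0,0,0]
}}

```text
t: 3.05
tool_pos: [0.5026, 0.0882, 0.1879]
tool_rot: [-2.822, 1.569, 0.215]
ft_force: [-0.1, 0.0, -0.1]
gripper_width: 0.0006
```

Run:
```python
from h import *
status();im=knob('wrist',.205,(150,0,350,260))
cv2.imwrite('pics/w5.png',im);cv2.imwrite('pics/s5.png',cv2.resize(snapshot('side')[130:280,180:340],None,fx=3.7,fy=3.7))
```

```text
t 3.05 TCP g mm [-88.3  32.  187.9] F g [-0.06  0.03 -0.12]
wrist [282.1, 171.5] [247, 137, 70, 70, 3790] g [-33.9  31.5 205. ]
```

View pics/w5.png

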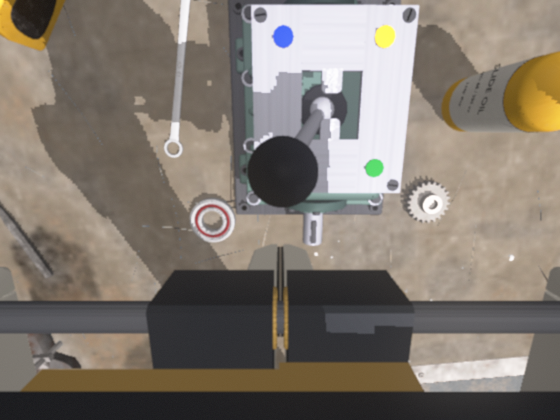

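View pics/s5.png

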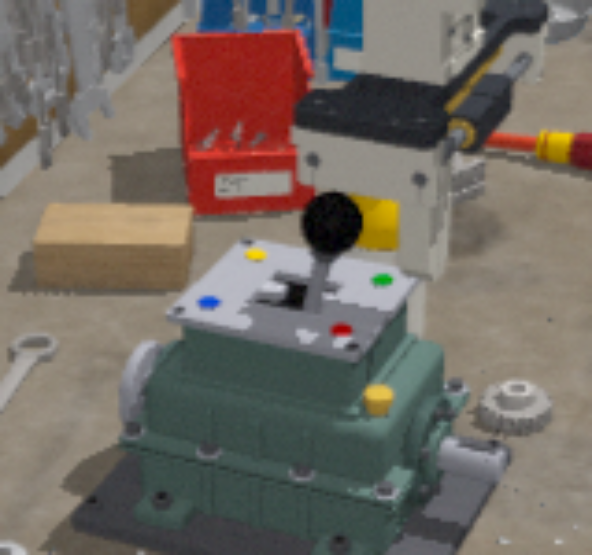

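Call:
{"fn": "arm_command", "kwargs": {
  "motion": [0,0,-0.012,0,0,0,0,0,0,-0.02,0,0,0,0,0,0,-0.026,0,0,0,0,0,0,-0.03,0,0,0,0,0,0,-0.034,0,0,0,0,0,0,-0.038,0,0,0,0,0,0,-0.038,0,0,0,0]
}}

```text
t: 4.03
tool_pos: [0.5394, 0.0845, 0.1866]
tool_rot: [-1.387, 1.571, 1.65]
ft_force: [-3.2, -0.0, 2.6]
gripper_width: 0.0002
```

Run:
```python
from h import *
status();im=knob('wrist',.209,(150,0,350,260))
cv2.imwrite('pics/w6.png',im)
```

```text
t 4.025 TCP g mm [-51.3  32.3 186.6] F g [-3.16 -0.38  2.55]
wrist [280.9, 229.5] [244, 197, 71, 63, 3426] g [-24.6  32.3 209. ]
```

View pics/w6.png

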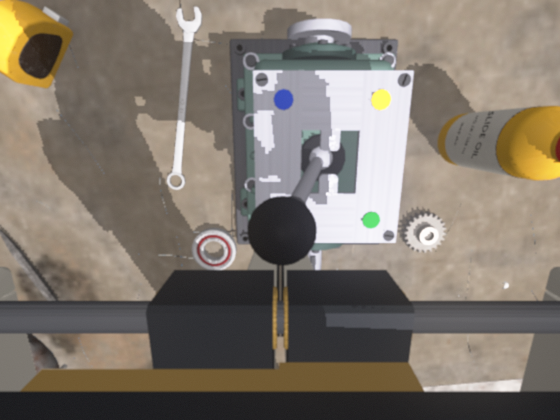

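Call:
{"fn": "arm_command", "kwargs": {
  "motion": [0,0,-0.004,0,0,0,0,0,0,-0.008,0,0,0,0,0,0,-0.012,0,0,0,0,0,0,-0.016,0,0,0,0,0,0,-0.019,0,0,0,0,0,0,-0.022,0,0,0,0,0,0,-0.022,0,0,0,0]
}}

```text
t: 4.95
tool_pos: [0.5617, 0.082, 0.1866]
tool_rot: [-3.066, 1.57, -0.028]
ft_force: [-1.6, 1.4, 1.6]
gripper_width: 0.0005
```

Run:
```python
from h import *
status();im=knob('wrist',.213,(150,0,350,300))
cv2.imwrite('pics/w7.png',im)
for n in('scene','side'):
    i=knob(n,.213,(225,160,310,250),45);cv2.imwrite(f'pics/{n}7.png',cv2.resize(i[140:280,190:340],None,fx=4,fy=4))
```

```text
t 4.95 TCP g mm [-28.8  32.1 186.6] F g [-1.78  1.21  1.62]
wrist [302.6, 87.3] [283, 81, 48, 9, 105] g [ 62.2  23.1 213. ]
wrist [278.3, 232.0] [245, 198, 68, 71, 3600] g [ -2.1  33.4 213. ]
wrist [217.5, 285.5] [153, 270, 120, 30, 3165] g [-30.4  63.8 213. ]
wrist [312.3, 287.6] [288, 271, 62, 29, 1291] g [-31.4  16.3 213. ]
scene [276.5, 161.5] [262, 160, 30, 5, 102] g [ 55.2 -88.9 213. ]
side [257.5, 161.4] [244, 160, 26, 5, 80] g [ 35.7 -72.6 213. ]
side [253.1, 186.2] [247, 179, 12, 16, 155] g [ -5.6  42.8 213. ]
```

View pics/w7.png

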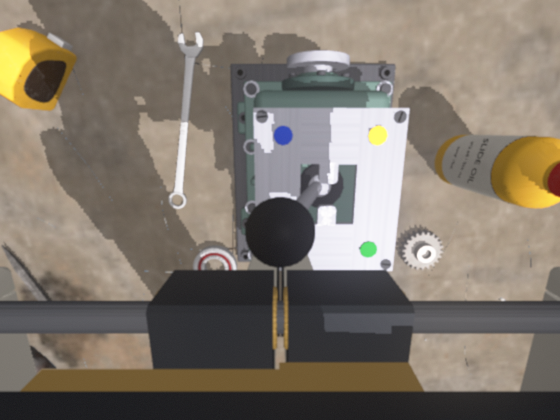

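View pics/scene7.png

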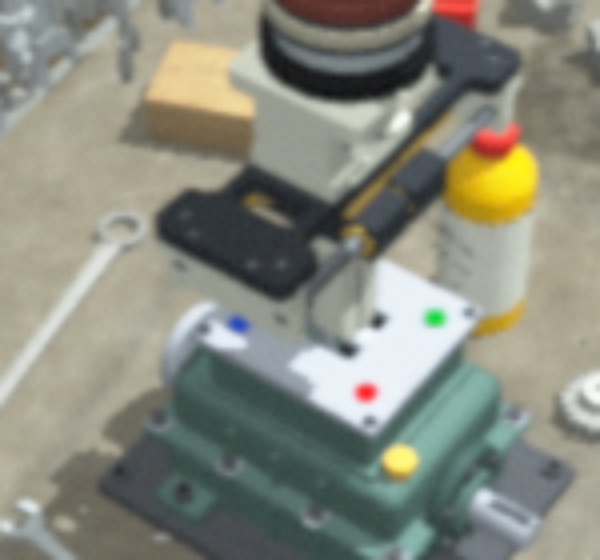

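View pics/side7.png

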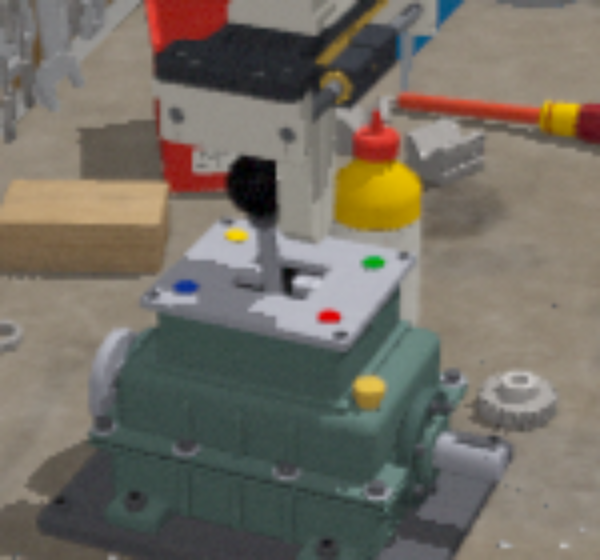

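Call:
{"fn": "arm_command", "kwargs": {
  "motion": [0,0,-0.0015,0,0,0,0,0,0,-0.003,0,0,0,0,0,0,-0.003,0,0,0,0,0,0,0.01,0,0,0,0,0,0,0.022,0,0,0,0,0,-0.03,0.022,0,0,0,0,0,-0.055,0.022,0,0,0,0,0,-0.055,0,0,0,0,0,0,-0.055,-0.028,0,0,0,0,0,-0.055,-0.028,0,0,0,0,0,-0.055,-0.028,0,0,0,0]
}}

```text
t: 6.48
tool_pos: [0.5935, 0.1341, 0.1865]
tool_rot: [0.048, 1.569, 3.086]
ft_force: [0.4, -0.6, -0.4]
gripper_width: 0.0001
```

Run:
```python
from h import *
status();im=knob('wrist',.213,(280,150,480,270))
cv2.imwrite('pics/w8.png',im)
for n in('scene','side'):
    i=knob(n,.213,(225,160,310,250),45);cv2.imwrite(f'pics/{n}8.png',cv2.resize(i[140:280,190:340],None,fx=4,fy=4))
```

```text
t 6.475 TCP g mm [ -2.7  87.3 186.5] F g [ 0.47 -0.56 -0.37]
wrist [384.5, 263.4] [358, 252, 59, 18, 648] g [  8.1  36.5 213. ]
scene [245.2, 170.7] [225, 162, 42, 15, 235] g [ 91.  -26.3 213. ]
scene [266.3, 208.0] [260, 201, 12, 13, 97] g [ -9.1  35.1 213. ]
side [235.8, 166.6] [225, 160, 21, 15, 150] g [ 67.3 -28.9 213. ]
side [255.0, 167.0] [248, 161, 15, 14, 61] g [ 28.6 -43.1 213. ]
side [255.3, 185.4] [251, 177, 11, 18, 153] g [ -8.1  37.9 213. ]
```

View pics/w8.png

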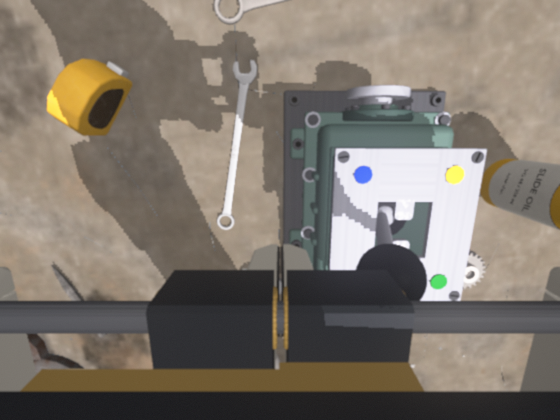

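View pics/side8.png

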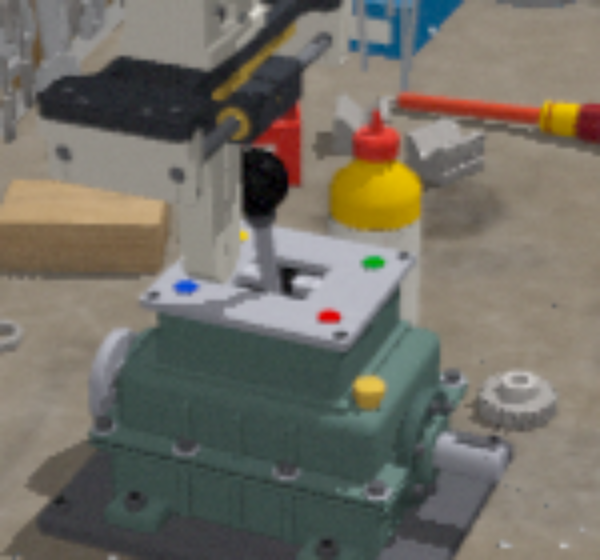

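Run:
```python
from h import *
im=cv2.imread('pics/w8.png');g_=im.max(2)
r=g_[225:300,391];print(r.tolist())
for row in (255,260,265): 
    c=np.where(g_[row,340:450]<60)[0]+340;print(row,c.min(),c.max())
for row in(276,278,280):print(g(plane('wrist',(391,row),.213)))
```

```text
[85, 82, 83, 86, 90, 95, 100, 104, 114, 124, 134, 140, 140, 142, 141, 138, 139, 136, 115, 78, 64, 62, 64, 64, 65, 63, 61, 61, 61, 60, 60, 58, 57, 59, 58, 57, 57, 56, 57, 55, 55, 54, 54, 53, 54, 52, 51, 51, 51, 52, 52, 52, 55, 55, 55, 55, 55, 55, 54, 53, 54, 55, 52, 52, 52, 51, 50, 50, 50, 52, 48, 50, 50, 49, 47]
255 365 399
260 361 407
265 359 420
[  1.34796932  32.74442247 213.        ]
[  0.2562205   32.63798381 213.        ]
[ -0.83965118  32.53114321 213.        ]
```

Call:
{"fn": "arm_command", "kwargs": {
  "motion": [0,0.008,-0.0025,0,0,0,0,0,0.015,-0.0025,0,0,0,0,0,0.02,-0.0025,0,0,0,0,0,0.025,-0.0025,0,0,0,0,0,0.03,-0.0025,0,0,0,0,0,0.035,-0.0025,0,0,0,0,0,0.04,-0.0025,0,0,0,0,0,0.045,-0.0025,0,0,0,0,0,0.045,-0.0025,0,0,0,0]
}}

```text
t: 7.75
tool_pos: [0.5924, 0.0875, 0.1864]
tool_rot: [1.145, 1.569, -2.102]
ft_force: [0.2, 0.6, 0.7]
gripper_width: 0.0003
```

Run:
```python
from h import *
status();im=snapshot('wrist');cv2.imwrite('pics/w9.png',im)
i=knob('side',.213,(225,160,310,250),45);cv2.imwrite(f'pics/side9.png',cv2.resize(i[140:280,190:340],None,fx=4,fy=4))
```

```text
t 7.75 TCP g mm [  1.1  40.9 186.4] F g [0.09 0.62 0.66]
side [240.3, 161.2] [226, 160, 27, 4, 69] g [ 70.8 -58.8 213. ]
side [261.6, 178.8] [259, 171, 8, 17, 98] g [ -7.6   5.1 213. ]
```

View pics/w9.png

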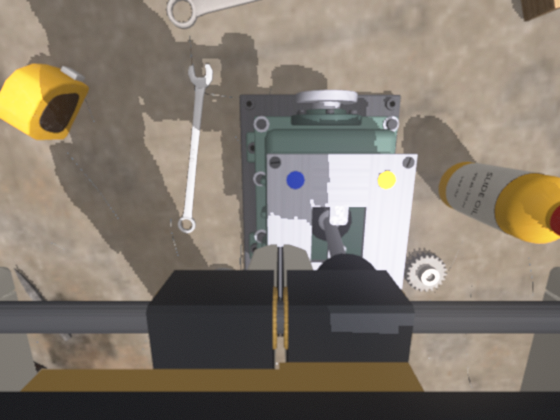

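View pics/side9.png

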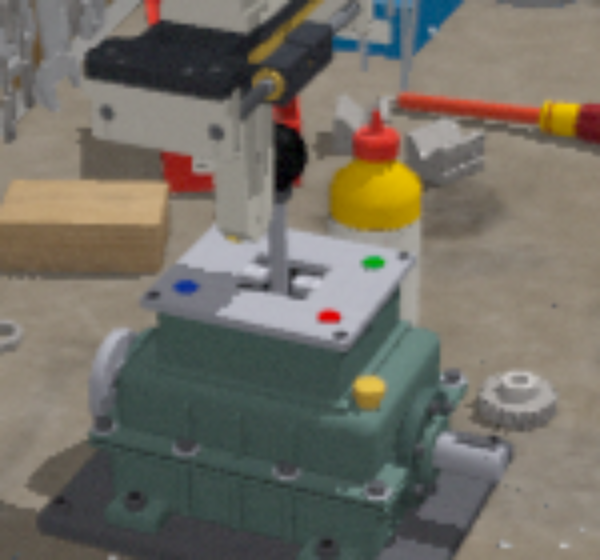

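Call:
{"fn": "arm_command", "kwargs": {
  "motion": [0,0.005,0,0,0,0,0,0,0.01,0,0,0,0,0,0,0.015,0,0,0,0,0,0,0.02,0,0,0,0,0,0,0.025,0,0,0,0,0,0,0.029,0,0,0,0,0,0,0.032,0,0,0,0,0,0,0.034,0,0,0,0,0,0,0.034,0,0,0,0]
}}

```text
invalid input
```

Run:
```python
from h import *
status();im=snapshot('wrist');cv2.imwrite('pics/w10.png',im)
for c in (340,345,350):print(c,g(plane('wrist',(c,288),.213)))
i=knob('side',.213,(225,160,310,250),45);cv2.imwrite(f'pics/side10.png',cv2.resize(i[140:280,190:340],None,fx=4,fy=4))
```

```text
t 7.85 TCP g mm [  0.9  41.1 186.2] F g [ 0.56 -0.14 -0.56]
340 [ -1.68021483  11.57194556 213.        ]
345 [ -1.67919941   9.0730924  213.        ]
350 [ -1.67818396   6.57415715 213.        ]
side [240.3, 161.1] [226, 160, 27, 4, 72] g [ 71.1 -59.3 213. ]
side [261.6, 178.7] [259, 171, 8, 17, 97] g [ -7.4   4.7 213. ]
```

View pics/w10.png

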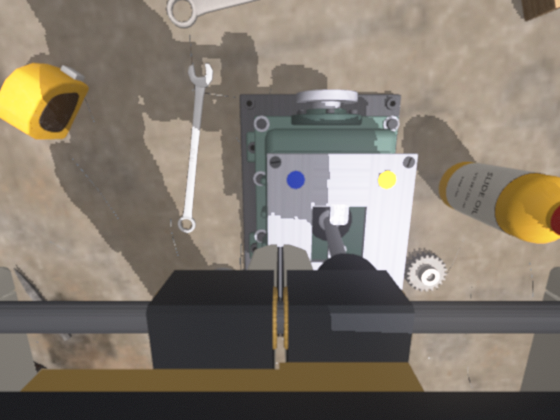

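View pics/side10.png

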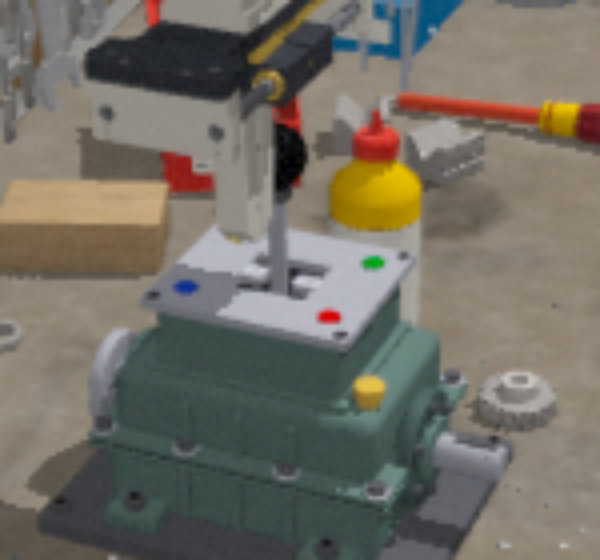

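Call:
{"fn": "arm_command", "kwargs": {
  "motion": [0,0.005,0,0,0,0,0,0,0.01,0,0,0,0,0,0,0.015,0,0,0,0,0,0,0.02,0,0,0,0,0,0,0.025,0,0,0,0,0,0,0.03,0,0,0,0,0,0,0.034,0,0,0,0,0,0,0.036,0,0,0,0,0,0,0.036,0,0,0,0,0]
}}

```text
t: 9.07
tool_pos: [0.5887, 0.0526, 0.1864]
tool_rot: [0.903, 1.57, -2.343]
ft_force: [0.1, 1.1, 0.8]
gripper_width: 0.0009
```

Run:
```python
from h import *
status()
```

```text
t 9.075 TCP g mm [  1.1   5.7 186.4] F g [0.03 1.07 0.78]
```

Call:
{"fn": "arm_command", "kwargs": {
  "motion": [0,0.002,0,0,0,0,0,0,0.0035,0,0,0,0,0,0,0.005,0,0,0,0,0,0,0.005,0,0,0,0,0]
}}

```text
t: 9.57
tool_pos: [0.5881, 0.048, 0.1865]
tool_rot: [0.253, 1.57, -2.992]
ft_force: [-0.2, 1.7, -1.2]
gripper_width: 0.0005
```

Run:
```python
from h import *
status();im=snapshot('wrist');cv2.imwrite('pics/w11.png',im)
for c in (340,345,350):print(c,g(plane('wrist',(c,288),.213)))
i=knob('side',.213,(225,160,310,250),45);cv2.imwrite(f'pics/side11.png',cv2.resize(i[140:280,190:340],None,fx=4,fy=4))
```

```text
t 9.575 TCP g mm [  1.    1.1 186.5] F g [-0.34  1.65 -1.23]
340 [ -1.7075967  -28.58607619 213.        ]
345 [ -1.70316941 -31.09179099 213.        ]
350 [ -1.69874221 -33.59745186 213.        ]
side [269.4, 172.6] [267, 165, 7, 17, 86] g [-10.7 -28.9 213. ]
```

View pics/w11.png

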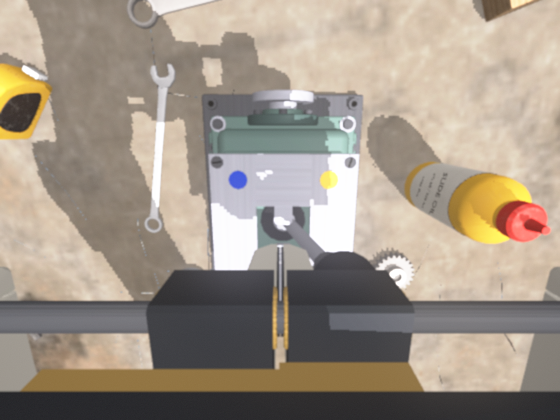

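View pics/side11.png

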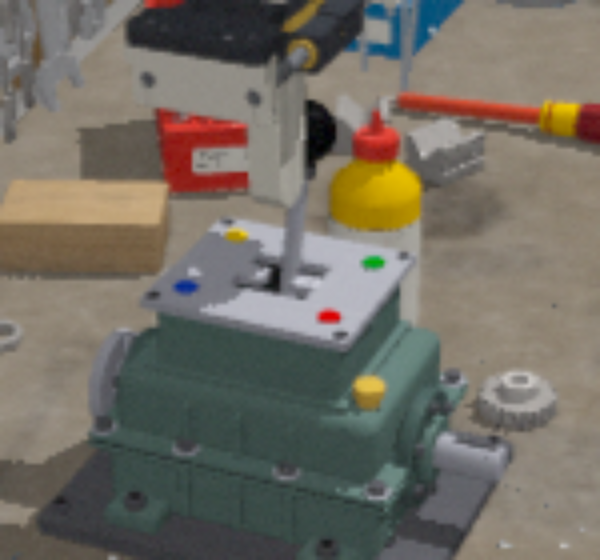

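Call:
{"fn": "arm_command", "kwargs": {
  "motion": [0,-0.012,0,0,0,0,0,0,-0.024,0,0,0,0,0,0,-0.024,-0.025,0,0,0,0,0,-0.024,-0.05,0,0,0,0,0,-0.024,-0.054,0,0,0,0,0,0.01,-0.054,0,0,0,0,0,0.033,-0.054,0,0,0,0,0,0.033,-0.045,0,0,0,0,0,0.033,-0.04,0,0,0,0,0,0.033,-0.04,0,0,0,0]
}}

```text
t: 10.92
tool_pos: [0.6241, 0.0133, 0.187]
tool_rot: [-1.483, 1.569, 1.558]
ft_force: [-0.1, 0.2, -0.0]
gripper_width: 0.0003
```

Run:
```python
from h import *
status()
for n in('scene','side'):
    i=knob(n,.213,(225,150,310,250),45);cv2.imwrite(f'pics/{n}12.png',cv2.resize(i[140:280,190:340],None,fx=4,fy=4))
```

```text
t 10.925 TCP g mm [ 40.5 -29.6 187. ] F g [-0.11  0.19 -0.02]
scene [283.1, 187.8] [277, 180, 14, 17, 169] g [ -3.  -30.3 213. ]
side [265.9, 172.8] [259, 165, 15, 17, 192] g [ -4.4 -25.1 213. ]
```

View pics/scene12.png

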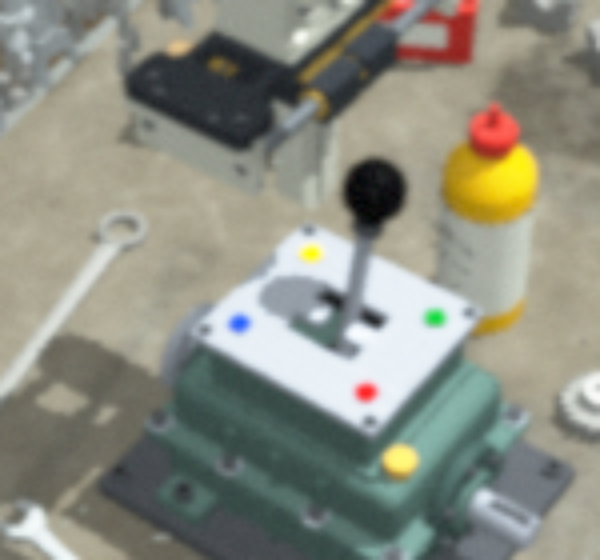

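View pics/side12.png

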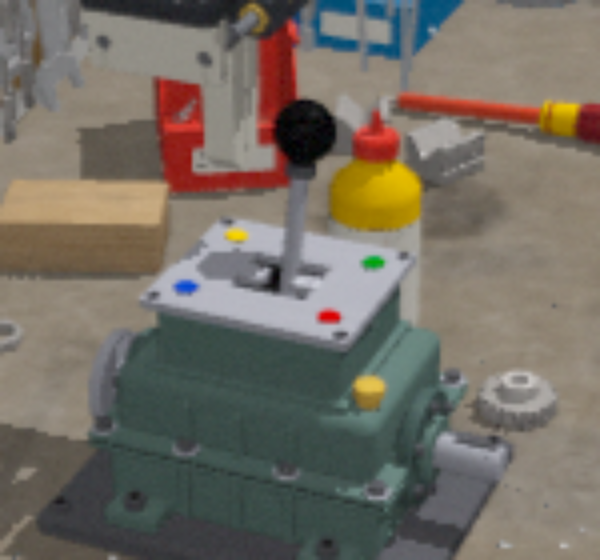

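Call:
{"fn": "arm_command", "kwargs": {
  "motion": [0,0.0015,0.008,0,0,0,0,0,0.0015,0.013,0,0,0,0,0,0.0015,0.017,0,0,0,0,0,0.0015,0.021,0,0,0,0,0,0.0015,0.025,0,0,0,0,0,0.0015,0.029,0,0,0,0,0,0.0015,0.029,0,0,0,0]
}}

```text
t: 11.9
tool_pos: [0.5957, 0.0127, 0.1871]
tool_rot: [-2.979, 1.57, 0.059]
ft_force: [2.0, -1.8, 0.9]
gripper_width: 0.0005
```

Run:
```python
from h import *
status()
for n in('scene','side'):
    i=knob(n,.213,(225,150,310,250),45);cv2.imwrite(f'pics/{n}13.png',cv2.resize(i[140:280,190:340],None,fx=4,fy=4))
```

```text
t 11.9 TCP g mm [ 12.3 -33.2 187.1] F g [ 2.16 -1.57  0.87]
scene [287.7, 190.4] [281, 183, 15, 17, 173] g [-14.8 -29.6 213. ]
side [270.9, 174.0] [264, 166, 15, 17, 190] g [-16.3 -23.7 213. ]
```

View pics/side13.png

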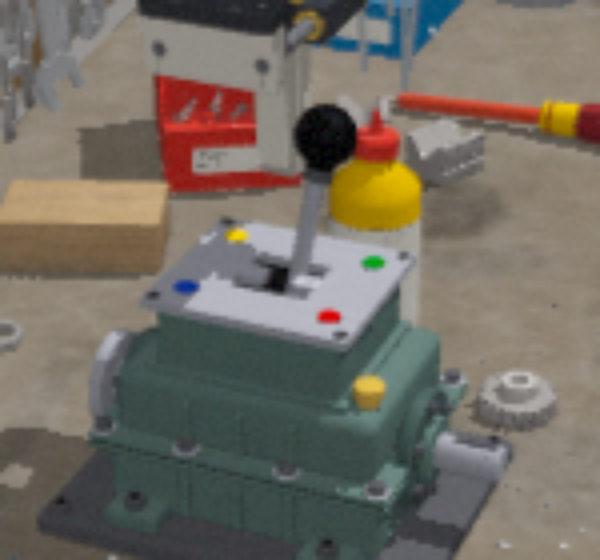

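Call:
{"fn": "arm_command", "kwargs": {
  "motion": [0,-0.001,0.004,0,0,0,0,0,-0.001,0.008,0,0,0,0,0,-0.001,0.012,0,0,0,0,0,-0.001,0.016,0,0,0,0,0,-0.001,0.02,0,0,0,0,0,-0.001,0.022,0,0,0,0,0,-0.001,0.022,0,0,0,0]
}}

```text
t: 12.88
tool_pos: [0.5734, 0.0165, 0.1866]
tool_rot: [-0.398, 1.57, 2.641]
ft_force: [2.0, -0.8, -0.6]
gripper_width: 0.0007
```

Run:
```python
from h import *
status()
for n in('scene','side'):
    i=knob(n,.205,(225,150,310,250),45);cv2.imwrite(f'pics/{n}14.png',cv2.resize(i[140:280,190:340],None,fx=4,fy=4))
```

```text
t 12.875 TCP g mm [-10.3 -31.8 186.6] F g [ 2.03 -0.58 -0.57]
scene [296.5, 196.8] [290, 190, 15, 15, 175] g [-35.1 -31.6 205. ]
side [280.6, 177.8] [274, 170, 15, 17, 191] g [-35.5 -30.2 205. ]
```

View pics/side14.png

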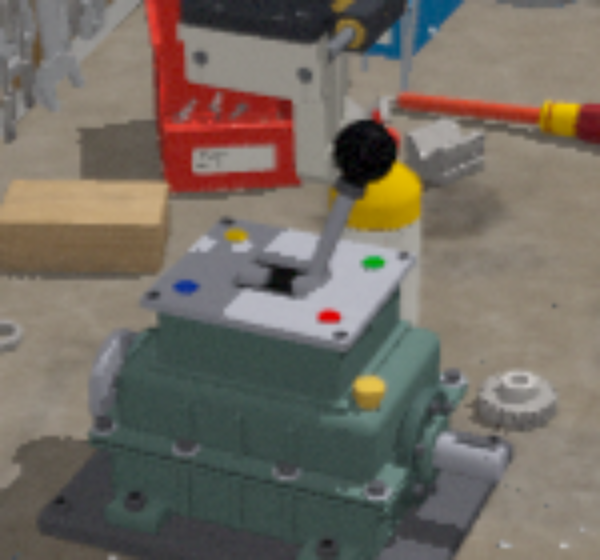

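Call:
{"fn": "arm_command", "kwargs": {
  "motion": [0,0,0.0015,0,0,0,0,0,0,0.003,0,0,0,0,0,0,0.003,0,0,0,0]
}}

```text
t: 13.35
tool_pos: [0.5709, 0.0165, 0.1867]
tool_rot: [-1.687, 1.57, 1.351]
ft_force: [3.2, 0.1, -1.8]
gripper_width: 0.0005
```

Call:
{"fn": "arm_command", "kwargs": {
  "motion": [0,0,0.001,0,0,0,0,0,0,0.001,0,0,0,0]
}}

```text
t: 13.6
tool_pos: [0.5699, 0.0165, 0.1867]
tool_rot: [-1.605, 1.57, 1.433]
ft_force: [2.7, 0.6, -1.7]
gripper_width: 0.0007
```

Run:
```python
from h import *
status()
```

```text
t 13.6 TCP g mm [-13.8 -32.1 186.7] F g [ 2.65  0.87 -1.67]
```

Call:
{"fn": "arm_command", "kwargs": {
  "motion": [0,0,0.001,0,0,0,0,0,0,0.001,0,0,0,0]
}}

```text
t: 13.85
tool_pos: [0.5689, 0.0166, 0.1867]
tool_rot: [-0.835, 1.571, 2.203]
ft_force: [2.3, 0.4, -2.8]
gripper_width: 0.0004
```

Call:
{"fn": "arm_command", "kwargs": {
  "motion": [0,0,0.001,0,0,0,0,0,0,0.001,0,0,0,0]
}}

```text
t: 14.1
tool_pos: [0.5681, 0.0166, 0.1867]
tool_rot: [-2.708, 1.57, 0.33]
ft_force: [2.8, 0.5, -1.8]
gripper_width: 0.0003
```

Run:
```python
from h import *
status()
for n in('scene','side'):
    i=knob(n,.205,(225,150,310,250),45);cv2.imwrite(f'pics/{n}15.png',cv2.resize(i[140:280,190:340],None,fx=4,fy=4))
```

```text
t 14.1 TCP g mm [-15.6 -32.2 186.7] F g [ 2.71  0.75 -1.79]
scene [298.5, 198.5] [292, 191, 14, 16, 175] g [-41. -30. 205.]
side [282.7, 178.9] [276, 171, 15, 17, 189] g [-41.5 -26.9 205. ]
```

Call:
{"fn": "arm_command", "kwargs": {
  "motion": [0,0,0.001,0,0,0,0,0,0,0.001,0,0,0,0]
}}

```text
t: 14.45
tool_pos: [0.5675, 0.0167, 0.1867]
tool_rot: [-2.934, 1.57, 0.104]
ft_force: [4.7, 0.1, -3.4]
gripper_width: 0.0003
```

Call:
{"fn": "arm_command", "kwargs": {
  "motion": [0,0,0.001,0,0,0,0,0,0,0.001,0,0,0,0]
}}

```text
t: 14.7
tool_pos: [0.5669, 0.0168, 0.1868]
tool_rot: [-2.961, 1.569, 0.077]
ft_force: [5.8, 0.2, -4.2]
gripper_width: 0.0005
```

Run:
```python
from h import *
status()
for n in('scene','side'):
    i=knob(n,.205,(225,150,310,250),45);cv2.imwrite(f'pics/{n}16.png',cv2.resize(i[140:280,190:340],None,fx=4,fy=4))
```

```text
t 14.7 TCP g mm [-16.8 -32.2 186.8] F g [ 5.79  0.79 -4.18]
scene [298.6, 198.7] [292, 191, 15, 16, 176] g [-41.5 -29.6 205. ]
side [282.9, 179.2] [276, 172, 15, 17, 187] g [-42.4 -25.7 205. ]
```

Call:
{"fn": "arm_command", "kwargs": {
  "motion": [0,0,0.001,0,0,0,0,0,0,0.001,0,0,0,0]
}}

```text
t: 15.05
tool_pos: [0.5665, 0.0168, 0.1868]
tool_rot: [-3.002, 1.567, 0.036]
ft_force: [6.7, 0.7, -6.1]
gripper_width: 0.0003
```

Run:
```python
from h import *
status()
for n in('scene','side'): knob(n,.205,(225,150,310,250),45)
```

```text
t 15.05 TCP g mm [-17.2 -32.2 186.8] F g [ 6.62  1.4  -6.08]
scene [298.8, 198.8] [292, 192, 15, 15, 175] g [-42.  -29.6 205. ]
side [283.1, 179.2] [276, 172, 16, 16, 190] g [-42.8 -25.9 205. ]
```

View pics/scene16.png

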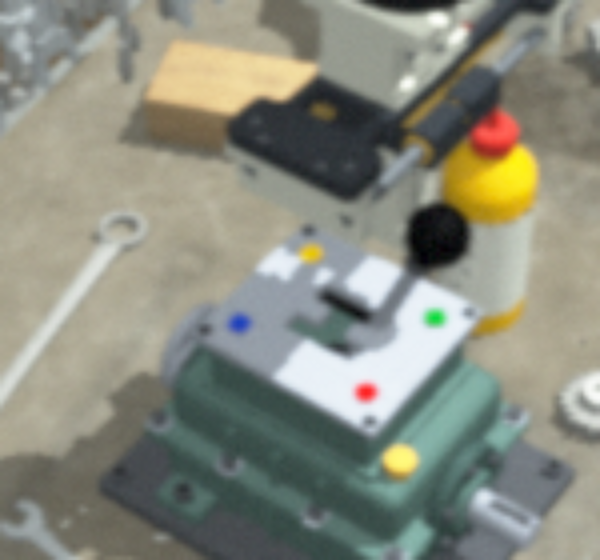

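View pics/side16.png

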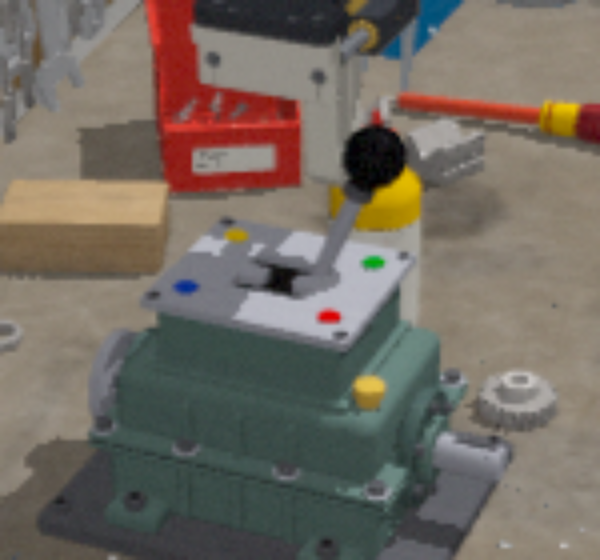

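Call:
{"fn": "arm_command", "kwargs": {
  "motion": [0,0,-0.003,0,0,0,0,0,0,-0.01,0,0,0,0,0,0,-0.03,0,0,0,0,0,0,-0.05,0,0,0,0,-0.04,0,-0.05,0,0,0,0,-0.08,0,-0.05,0,0,0,0,-0.11,0,-0.03,0,0,0,0,-0.11,0.0,0.01,0,0,0,0,-0.11,0.0,0.05,0,0,0,0,-0.11,0,0.08,0,0,0,0,-0.11,0,0.08,0,0,0,0,-0.11,0,0.08,0,0,0,0]
}}

```text
t: 16.65
tool_pos: [0.4858, 0.0248, 0.2969]
tool_rot: [1.174, 1.571, -2.072]
ft_force: [0.0, -1.0, 0.8]
gripper_width: 0.0004
```

Run:
```python
from h import *
status()
for n in('scene','side'): 
    i=knob(n,.205,(225,150,310,250),45);cv2.imwrite(f'pics/{n}17.png',i)
cv2.imwrite('pics/w17.png',knob('wrist',.205,(200,60,420,265)))
```

```text
t 16.65 TCP g mm [-98.3 -32.7 296.9] F g [ 0.12 -1.03  0.8 ]
scene [298.8, 198.7] [292, 191, 15, 16, 175] g [-41.8 -29.8 205. ]
side [282.8, 179.1] [276, 172, 15, 16, 190] g [-42.1 -26.1 205. ]
```

View pics/w17.png

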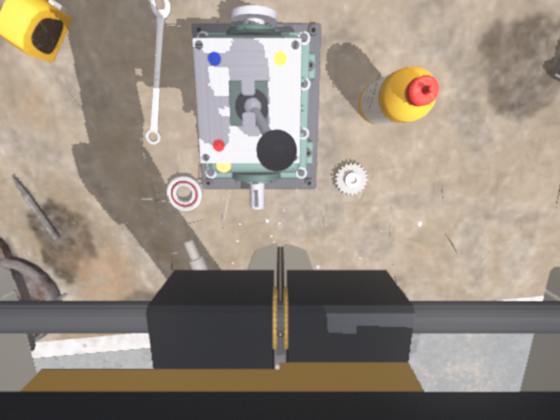

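View pics/side17.png

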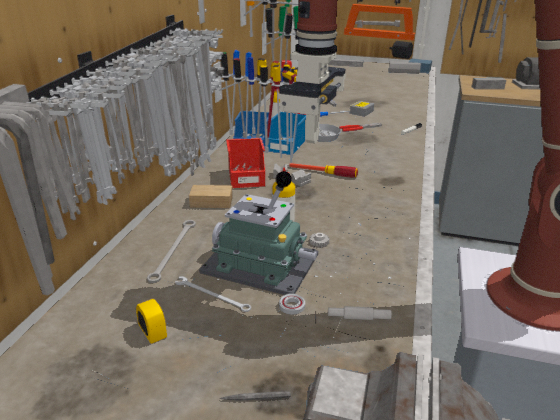

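Run:
```python
from h import *
print(g(plane('wrist',(276.5,150.5),.205)))
print(bot.hand_in())
```

```text
[-40.62257173 -29.20353353 205.        ]
the job is handed in; nothing more can be done
None
```

The lever is now in the near-right gear, over the green dot and fully home. I handed the job in at about 17 s of the 51 s allowed.

- **Moves:** With closed fingers I pushed the knob from outside in three steps: forward out of the red gear into neutral, right across neutral, then back into the green slot. I stopped when the force rose from about 2.7 N to 6.6 N (about 9 N with the vertical part) and the knob barely moved any more, which I took as the hard stop.
- **Final checks:** After I backed the arm clear, the knob had stayed put. The three cameras put it at x = -40.6 to -42.1 mm and y = -26 to -30 mm from the gate centre. The x value matches the expected home position of -40.5 mm.
- **Disagreements:** The side camera's y reading of -26 mm was 3 to 4 mm off the other two, and that camera was offset by a similar amount when I measured the gate. At the start, the knob measured about -34 mm in x rather than -40 mm, so the lever probably began a little short of home.
- **Bystanders:** The fingers stayed at least 186 mm above the bench, higher than the bottle. The last wrist picture shows the bottle, spur gear, bearing and spanner standing as before; I judged this by eye and did not measure it.

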